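# Tuck a printed trim strip under a lapped suit panel and hold it flat

## Task

Take the white trim strip whose grip bar matches the coloured band on the gluing board's loose lapped panel, and tuck its leading edge under that panel, centred and square and without lifting the panel, until the coloured line across the strip meets the panel's front edge. Then press the strip flat on the board, pushing the sprung pad below it right down, and finish while still holding it pressed there, as one would while glue takes. Leave everything else where it is.

Things in the scene. Friction and masses are not known exactly. Their poses are not given: they have to be found in the camera images.
- strip_blue: The matching strip, loose, about 110 g: a rigid white plate 140 long (its x) x 70 wide (its y) x 5 mm thick, lying flat on the table. Origin: centre of the underside. A blue upright grip bar, 14 mm thick along x, 44 mm along y, stands on it centred at x = -15 mm, from the plate's top up to 39 mm above the underside. A blue line 3 mm wide runs across the top at x = +45 mm, that is 25 mm behind the leading edge, which is at +x.
- nose (a point): Middle of the blue strip's leading edge, on the underside (strip x = +70 mm).
- tail (a point): Middle of the blue strip's trailing edge, on the underside (strip x = -70 mm).
- strip_orange: The other strip: the same shape and size, with an orange bar and line. Leave it alone.
- board: Plywood gluing board fixed to the table, 270 (x) x 190 (y) x 18 mm thick. Origin: centre of the underside; +x is the direction in which the strip is tucked in. Two pencil lines 72 mm apart on its top show where the strip's sides go.
- bay (a point): Fixed point on the board's top face, straight below the middle of the lapped panel's front edge; axes as the board's (x = direction of tucking, z up). The pocket under the panel reaches 60 mm in +x from here, is 10 mm high and 108 mm wide between the two grey stops that the panel rests on.
- flap_edge (a point): Middle of the lapped panel's front edge, on its underside: 10 mm above bay while the panel is down. The panel is white with a blue band along this edge, 60 (x) x 122 (y) x 4 mm thick; fixed white panels beside it are 12 mm high above the board, and the one behind it 20 mm.
- flap (a joint): Hinge of the lapped panel along its far edge: 0 rad resting on its stops, growing as the front edge is lifted. It weighs 80 g and lies by its weight alone.
- pad (a joint): Sprung round pad in the board: 0 standing up 6 mm proud of the board's top, 0.006 m pushed down flush. It begins to sink at about 3 N and is flush at about 8 N.
- pad_top (a point): Centre of the top of the sprung pad (black rubber disc, 28 mm diameter), 60 mm before bay (at board x = -25 mm): right below the grip bar when the strip is fully in place.
- spray: Black bottle with a green label, 56 mm diameter, 150 mm tall. Leave alone. Origin: centre of the underside.
- tape: Yellow roll of tape lying flat, 90 mm diameter, 24 mm high. Leave alone. Origin: centre of the underside.
- figure: Green printed figure like a chess pawn, 52 mm diameter, 92 mm tall. Leave alone. Origin: centre of the underside.
Not all that is in view belongs to the job. Leave any brown or yellow look-alike of the strip_blue alone.

How it is judged:
At the end, for the whole second after the job is handed in: Blue strip's leading edge 15-35 mm under the panel, centred within 12 mm, square within 0.12 rad; both ends within 3 mm of the board; pad down at least 4.5 of 6 mm; panel down (under 0.03 rad); fingers still on the strip with over 1 N, strip at rest (x of nose in the frame of bay between 0.015 and 0.035 m and y of nose in the frame of bay between -0.012 and 0.012 m and z of each of nose, tail in the frame of bay below 0.003 m and angle between the x axis of strip_blue and the x axis of board, either way round below 0.12 rad and angle between strip_blue's own z axis and vertical below 0.1 rad and value of joint flap below 0.03 rad and value of joint pad above 0.0045 m and contact force between the fingers and strip_blue above 1 N and linear speed of strip_blue below 0.02 m/s); the arm keeps its last pose, push and grip.
It fails at once if the lapped panel is lifted by more than 0.07 rad (4 mm at its edge) (value of joint flap above 0.07 rad).
It fails at once if the orange strip, bottle, tape or figure is moved by more than 30 mm (distance of any of strip_orange, spray, tape, figure from where it was at the start of the episode above 0.03 m).
It also fails if it takes over 38 s, if anything falls off the work surface, if the arm or the gripper's body presses on something with over 40 N, if the wrist force passes 120 N, or if a joint passes its speed limit or range.

## Robot

A 6-joint arm with a two-finger parallel gripper is mounted at the origin on the work surface. World frame = base frame: x ahead of the robot, y to its left, z up, the work surface at z = 0. Lengths are in m, angles in rad, forces in N, time in s.
With the tool pointing down it reaches from about 0.35 to 0.875 m from the base axis. Payload 4.2 kg.
Tool frame: the origin (TCP) lies midway between the tips of the shut fingers; the grasp point (between the pads) lies 19 mm behind it; z points along the fingers, y is the direction in which the jaws open and shut (so a half turn about z gives the same grasp; the last joint's range is limited). The gripper opens to 85 mm and grips with 20 to 120 N. Pads are 22 mm wide; open, the fingers measure 114 mm over their backs; the gripper's body (76 mm by 85 mm) begins 54 mm behind the grasp point. The pads swing forward as they close: fully open they stand 13 mm farther back than shut.
Start: joints at [-0.959, 0.385, 0.008, 0, -1.194, -0.259], TCP at [0.216, -0.586, 0.231] pointing down, gripper open.
Joint ranges: [-3.14, 3.14], [-1.21, 2.06], [-1.07, 1.41], [-3.16, 2.05], [-2.99, -0.16], [-3.1, 3.1]. Speed limits (rad/s): [2.79, 2.79, 3.14, 3.14, 3.14, 3.14].

## Interface

Orientations are given as a rotation vector (axis times angle).
In Python, from rig import * gives the robot as it stands.
- The arm moves only by the tool move_arm, never from a script. Its argument "steps" is a list of rows, each a list of 3 entries, a list of its own where there are three numbers: the shift along the world's x, y, z in m, then the turn about the world's z in degrees, then the opening, from 0 (shut) to 1 (fully open). In form: [[[x, y, z], turn, hand], ...]. A call has exactly 5 rows; each row is the pose to reach, as a shift and turn from the pose commanded when the call began; what a row does not reach only later rows make up. A row lasts 1/8 s, in which the tool goes at most 62.5 mm and 10.7 degrees, less where a joint would pass 70% of its speed; a pose out of reach is approached as far as the arm can. A call with a gripper value outside its range is refused whole. The fingers move at their own pace and stop on an object; the grip force is fixed at half the most. Time passes only in rows, so rows that repeat a pose let the fingers close, or fill a call up. It gives the time, the measured TCP pose, the force and the opening at its end, in the units of the state.
- read_state(): the state, without advancing time (a new reading comes with each control period).
- capture(name): name is "side" or "top" or "wrist"; returns a dict with "color" (420x560x3 uint8, red, green, blue), "fx", "fy", "cx", "cy" (pixels), "T" (4x4, takes a point from camera to world coordinates); the wrist camera has in their place "T_tool_cam" (4x4, takes a point from camera to tool coordinates, whose origin is the TCP and whose axes are the flange's). Camera axes: x right, y down, z forward; pixel columns grow to the right and rows downward; lengths in m; the calibration is good to about 2 mm. A picture is of the moment at which its call begins: read the wrist's pose just before it. There is no depth.
- job_done(): hands the job in, once; it reports no verdict.
The state is a dict: "t": time; "qpos": joint angles; "joint_vel": joint speeds; "effort": joint torques, N m; "position": TCP position; "tcp_rot": TCP orientation; "wrist_force": force on the tool from outside, world axes, zero at the start; "torque": the same for the moment, N m; "finger_gap": opening from 0.0 (shut) to 1.0 (fully open).
Only numpy, scipy, OpenCV 4.12 (cv2) and the standard library are available. Lean on these libraries where they do the work, as an engineer would, in place of code of your own. Each camera call takes 0.05 s, during which the arm holds its last target. There are 200 camera calls.

## Working session

There is one attempt and no reset: what is moved stays moved. The work goes in short steps, Python scripts to look and compute and a tool call to move; the robot and the scene stay as the last step left them, time stands still between calls to the robot, and variables do not carry over. Pictures are saved under pics/ and viewed, about 8 in all and at most 12, crops included, and the job is handed in when it is done.

Besides the shell and the picture viewer there is one more tool, called after "Emit:" as name(argument=value, ...), one argument or row to a line, values as JSON. move_arm: Moves the arm, as the interface text tells. Its arguments: {"type":"object","properties":{"steps":{"type":"array","items":{"type":"array"}}},"required":["steps"]}

```bash
mkdir -p pics
cat > h.py <<'E'
from rig import *
import numpy as np, cv2
def snap(name,out):
    c=capture(name); cv2.imwrite('pics/'+out,c['color'][:,:,::-1]); np.savez('pics/'+out+'.npz',**c); return c
def ray(c,uv,z,T=None):
    T=c['T'] if T is None else T
    d=np.array([(uv[0]-c['cx'])/c['fx'],(uv[1]-c['cy'])/c['fy'],1.]); d=T[:3,:3]@d; o=T[:3,3]
    return o+d*(z-o[2])/d[2]
E
python3 - <<'E'
from h import *
s=read_state(); print(s['t'],s['position'],s['tcp_rot'],s['wrist_force'],s['finger_gap'])
a=snap('top','top0.png'); b=snap('side','side0.png'); print(a['T'],b['T'],a['fx'])
E
```

```text
0.0 [ 0.21579134 -0.58593748  0.23021201] [ 0.5509906  -3.09243847 -0.00336885] [-0.59087097 -0.76301153  0.15463158] 1.0046722387905578
[[-0.0286636  -0.99748243  0.06486288  0.45299103]
 [-0.99940624  0.02735679 -0.02094678 -0.02398231]
 [ 0.01911961 -0.06542478 -0.99767432  1.4134011 ]
 [ 0.          0.          0.          1.        ]] [[ 0.75658589  0.35074783 -0.55186388  1.27414951]
 [ 0.65367466 -0.427569    0.62441508 -0.87024821]
 [-0.01694766 -0.83316308 -0.55276764  0.80331592]
 [ 0.          0.          0.          1.        ]] 437.95877388417586
```

View pics/top0.png

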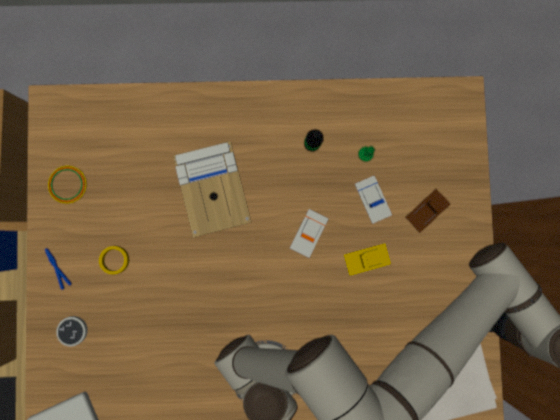

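View pics/side0.png

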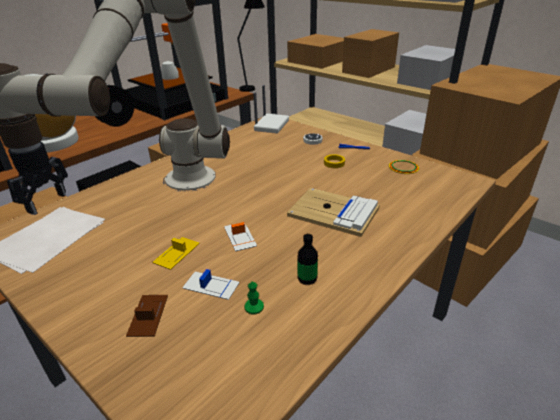

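The top view shows the blue strip at about (373,200) and the board at (212,190), with the pad at (213,196) and the blue band at (208,175). Both point roughly toward +x. Next I'll measure them.

```bash
cat > m.py <<'E'
from h import *
c=dict(np.load('pics/top0.png.npz')); im=c['color']; hsv=cv2.cvtColor(im,cv2.COLOR_RGB2HSV)
m=cv2.inRange(hsv,(105,90,50),(130,255,255)); n,l,st,ce=cv2.connectedComponentsWithStats(m)
for i in range(1,n):
    if st[i,4]>5: print('blue',st[i],ce[i].round(1))
w=cv2.inRange(hsv,(0,0,120),(179,50,255)); n,l,st,ce=cv2.connectedComponentsWithStats(w)
for i in range(1,n):
    if 100<st[i,4]<3000 and st[i,1]<270:
        r=cv2.minAreaRect(np.argwhere(l==i)[:,::-1].astype(np.float32)); print('white',st[i],ce[i].round(1),r)
k=cv2.inRange(im,(0,0,0),(45,45,45)); n,l,st,ce=cv2.connectedComponentsWithStats(k[150:240,170:260])
for i in range(1,n):
    if st[i,4]>8: print('blk',st[i],ce[i]+[170,150])
a=cv2.resize(im[130:250,160:260],None,fx=4,fy=4,interpolation=2); b=cv2.resize(im[130:250,340:440],None,fx=4,fy=4,interpolation=2)
cv2.imwrite('pics/crop0.png',np.hstack([a,b])[:,:,::-1])
E
python3 m.py
```

```text
blue [189 170  38  11 119] [207.6 174.9]
blue [370 199  14   8  53] [376.7 202.7]
blue [  0 231  17  40 428] [  7.7 249.6]
blue [ 45 249  26  40 215] [ 56.9 269.4]
white [ 176  143   61   42 1498] [204.3 161.9] ((204.76473999023438, 163.058837890625), (30.074417114257812, 59.17869186401367), 75.96376037597656)
white [355 176  37  47 852] [372.7 198.8] ((372.9742431640625, 199.06704711914062), (43.355281829833984, 21.423805236816406), 66.03751373291016)
white [307 210  21  14 144] [316.9 216.4] ((316.800048828125, 216.4000244140625), (21.466251373291016, 6.260990619659424), 26.56505012512207)
white [290 218  34  39 675] [306.6 236.9] ((306.79998779296875, 236.9000244140625), (21.913463592529297, 34.882659912109375), 26.56505012512207)
white [ 439  252   96  117 2727] [489.6 304.5] ((477.7801208496094, 308.7646179199219), (52.73794174194336, 118.7445068359375), 46.94808578491211)
blk [41 43  6  7 33] [213.3030303  195.90909091]
```

View pics/crop0.png

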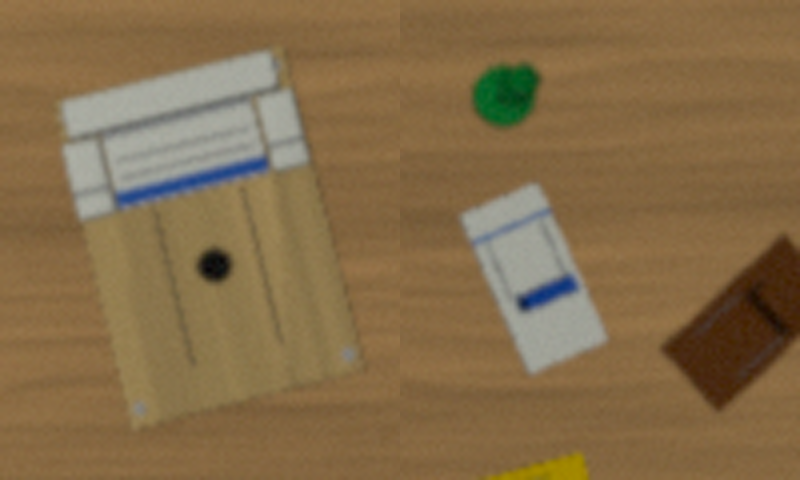

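```bash
cat >> m.py <<'E'
print('----')
def ang(v): return np.degrees(np.arctan2(v[1],v[0]))
def rect(mask,z):
    n,l,st,ce=cv2.connectedComponentsWithStats(mask); i=1+st[1:,4].argmax()
    cn=cv2.findContours((l==i).astype(np.uint8),cv2.RETR_EXTERNAL,cv2.CHAIN_APPROX_NONE)[0][0][:,0].astype(float)
    p=np.array([ray(c,q,z)[:2]*1000 for q in cn],np.float32); r=cv2.minAreaRect(p); return r,cv2.boxPoints(r)
def sub(mask,x0,y0,x1,y1): o=np.zeros_like(mask);o[y0:y1,x0:x1]=mask[y0:y1,x0:x1];return o
r,b=rect(sub(w|m|cv2.inRange(hsv,(0,0,0),(179,60,255)),350,170,395,225),.005); print('strip',r,b)
r2,b2=rect(sub(m,185,165,235,190),.032); print('band',r2,b2)
p=ray(c,(213.3,195.9),.024); print('pad',p)
print('bar top',ray(c,(376.7,202.7),.03))
for n_,uv,z in(('fig',(367,154),.03),('bottle',(314,140),.08)): print(n_,ray(c,uv,z))
E
python3 m.py | sed -n '/----/,$p'
```

```text
----
strip ((545.576416015625, -359.67108154296875), (141.14796447753906, 70.81478881835938), 21.762937545776367) [[ 466.90466 -352.95383]
 [ 493.1604  -418.72134]
 [ 624.24817 -366.38834]
 [ 597.99243 -300.62082]]
band ((634.416748046875, 168.36831665039062), (9.290447235107422, 119.98961639404297), 12.677760124206543) [[616.71783 225.88097]
 [643.0517  108.81672]
 [652.11566 110.85567]
 [625.7818  227.91992]]
pad [0.56776758 0.15271561 0.024     ]
bar top [ 0.53151934 -0.36557311  0.03      ]
fig [ 0.68847274 -0.34117481  0.03      ]
bottle [ 0.7276792  -0.16741307  0.08      ]
```

Emit:
move_arm(
  steps=[
    [[0.04, 0.028, 0], 10, 1],
    [[0.08, 0.056, 0], 20, 1],
    [[0.12, 0.084, 0], 30, 1],
    [[0.16, 0.112, 0], 40, 1],
    [[0.2, 0.14, 0], 50, 1],
  ],
)

```text
t: 0.72
position: [0.417, -0.4452, 0.2309]
tcp_rot: [1.814, -2.565, -0.001]
wrist_force: [0.4, 0.2, 0.8]
finger_gap: 1.001
```

Emit:
move_arm(
  steps=[
    [[0.04, 0.028, 0], 10, 1],
    [[0.08, 0.056, -0.03], 20, 1],
    [[0.116, 0.081, -0.06], 30, 1],
    [[0.116, 0.081, -0.1], 40, 1],
    [[0.116, 0.081, -0.1], 41.6, 1],
  ],
)

```text
t: 1.35
position: [0.5298, -0.3638, 0.1271]
tcp_rot: [2.6, -1.76, -0.015]
wrist_force: [-1.0, 0.6, 1.0]
finger_gap: 0.993
```

Run:
```python
from h import *
from scipy.spatial.transform import Rotation as R
s=read_state(); print(s['t'],s['position'],s['tcp_rot'],s['qpos'],s['wrist_force'])
c=snap('wrist','w1.png'); T=np.eye(4);T[:3,:3]=R.from_rotvec(s['tcp_rot']).as_matrix();T[:3,3]=s['position'];T=T@c['T_tool_cam']
print('tool y deg',np.degrees(np.arctan2(*R.from_rotvec(s['tcp_rot']).as_matrix()[[1,0],1])))
hsv=cv2.cvtColor(c['color'],cv2.COLOR_RGB2HSV); m=cv2.inRange(hsv,(105,90,40),(130,255,255))
for q in cv2.findContours(m,cv2.RETR_EXTERNAL,cv2.CHAIN_APPROX_NONE)[0]:
    if cv2.contourArea(q)>60:
        for z in(.005,.039):
            r=cv2.minAreaRect(np.array([ray(c,p,z,T)[:2]*1000 for p in q[:,0]],np.float32)); print(z,cv2.boundingRect(q),r)
np.save('pics/T1.npy',T)
```

```text
1.35 [ 0.5298339  -0.36383341  0.12714904] [ 2.60031254 -1.76037656 -0.01460111] [-0.35089835  0.50294866 -0.0753886  -0.00104817 -1.00182321  0.73203726] [-0.97373067  0.63433958  1.02116277]
tool y deg -158.19367887452628
0.005 (268, 175, 17, 59) ((531.7857055664062, -360.5273742675781), (15.077980041503906, 56.078269958496094), 22.05972671508789)
0.039 (268, 175, 17, 59) ((535.5908813476562, -370.39495849609375), (13.139257431030273, 48.867794036865234), 22.05971336364746)
0.005 (207, 160, 8, 74) ((589.6405029296875, -344.7879638671875), (2.955517292022705, 69.25930786132812), 21.695768356323242)
0.039 (207, 160, 8, 74) ((586.0067138671875, -356.6792297363281), (2.5755083560943604, 60.354034423828125), 21.69577407836914)
```

View pics/w1.png

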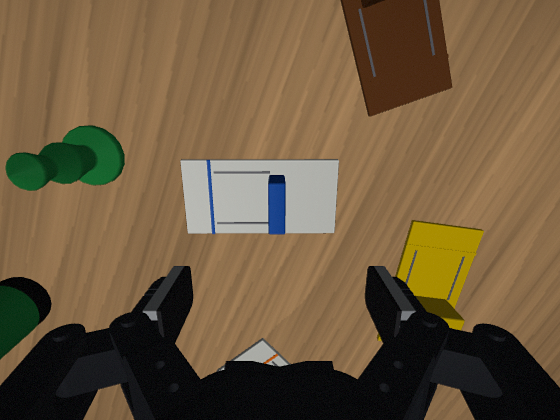

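The wrist view shows the bar at (277,205) and the line at (210,197), both square to the jaws. The offset from the TCP is only about 2 mm, so I'll descend and grip.

Emit:
move_arm(
  steps=[
    [[0.002, -0.002, -0.04], 0.2, 1],
    [[0.002, -0.002, -0.08], 0.2, 1],
    [[0.002, -0.002, -0.105], 0.2, 1],
    [[0.002, -0.002, -0.119], 0.2, 1],
    [[0.002, -0.002, -0.119], 0.2, 1],
  ],
)

```text
t: 2.02
position: [0.5342, -0.3681, 0.013]
tcp_rot: [2.603, -1.758, 0.001]
wrist_force: [0.8, -0.8, -0.1]
finger_gap: 1.001
```

Emit:
move_arm(
  steps=[
    [[0, 0, 0], 0, 0],
    [[0, 0, 0], 0, 0],
    [[0, 0, 0], 0, 0],
    [[0, 0, 0], 0, 0],
    [[0, 0, 0], 0, 0],
  ],
)

```text
t: 2.65
position: [0.5343, -0.3676, 0.0129]
tcp_rot: [2.605, -1.756, 0.001]
wrist_force: [0.6, 0.6, 3.7]
finger_gap: 0.146
```

Emit:
move_arm(
  steps=[
    [[0, 0, 0], 0, 0],
    [[0, 0, 0], 0, 0],
    [[0, 0, 0.03], 0, 0],
    [[0, 0, 0.06], 0, 0],
    [[0, 0, 0.09], 0, 0],
  ],
)

```text
t: 3.28
position: [0.5332, -0.367, 0.1018]
tcp_rot: [-2.604, 1.757, 0.004]
wrist_force: [0.1, 0.1, -0.7]
finger_gap: 0.152
```

Emit:
move_arm(
  steps=[
    [[-0.005, 0.045, 0.01], -1, 0],
    [[-0.01, 0.1, 0.02], -2, 0],
    [[-0.015, 0.155, 0.02], -3, 0],
    [[-0.018, 0.21, 0.02], -4, 0],
    [[-0.02, 0.265, 0.02], -5, 0],
  ],
)

```text
t: 3.9
position: [0.513, -0.1008, 0.1215]
tcp_rot: [2.524, -1.87, -0.002]
wrist_force: [1.8, -0.7, -1.8]
finger_gap: 0.155
```

Emit:
move_arm(
  steps=[
    [[-0.003, 0.055, 0], -1, 0],
    [[-0.006, 0.11, 0], -2, 0],
    [[-0.01, 0.165, 0], -3, 0],
    [[-0.013, 0.21, 0], -4, 0],
    [[-0.013, 0.24, 0], -4.2, 0],
  ],
)

```text
t: 4.53
position: [0.5, 0.1393, 0.1215]
tcp_rot: [2.456, -1.957, -0.002]
wrist_force: [0.1, -0.3, -0.2]
finger_gap: 0.149
```

Emit:
move_arm(
  steps=[
    [[0, 0, 0], 0, 0],
    [[0, 0, 0], 0, 0],
    [[0, 0, 0], 0, 0],
    [[0, 0, 0], 0, 0],
    [[0, 0, 0], 0, 0],
  ],
)

```text
t: 5.15
position: [0.501, 0.137, 0.1224]
tcp_rot: [-2.454, 1.961, 0.0]
wrist_force: [-0.6, 0.2, -0.4]
finger_gap: 0.152
```

```bash
cat > w.py <<'E'
import sys
from h import *
from scipy.spatial.transform import Rotation as R
s=read_state(); print(s['t'],s['position'],s['qpos'],s['wrist_force'],s['finger_gap'])
c=snap('wrist',sys.argv[1]); T=np.eye(4);Rm=R.from_rotvec(s['tcp_rot']).as_matrix();T[:3,:3]=Rm;T[:3,3]=s['position'];T=T@c['T_tool_cam']
print('tool y deg',np.degrees(np.arctan2(*-Rm[[1,0],1])),'tilt',Rm[:,2])
zs=s['position'][2]-.0129
hsv=cv2.cvtColor(c['color'],cv2.COLOR_RGB2HSV); m=cv2.inRange(hsv,(105,90,40),(130,255,255))
for q in cv2.findContours(m,cv2.RETR_EXTERNAL,cv2.CHAIN_APPROX_NONE)[0]:
    if cv2.contourArea(q)>40:
        for n,z in(('strip line',zs+.005),('band',.032)):
            P=np.array([ray(c,p,z,T)[:2]*1000 for p in q[:,0]],np.float32); r=cv2.minAreaRect(P); print(n,cv2.boundingRect(q),np.round(r[0],1),np.round(r[1],1),round(r[2],2))
np.save('pics/T.npy',T)
E
python3 w.py w2.png
```

```text
5.15 [0.50102683 0.13700666 0.12235184] [ 5.79626619e-01  3.17414095e-01 -3.99734728e-01 -4.80561122e-05
 -8.53569894e-01 -3.56878940e-01] [-0.59990694  0.18746243 -0.3937467 ] 0.15238070518640542
tool y deg 12.760692019725566 tilt [ 4.50978032e-05  7.28093520e-05 -9.99999996e-01]
strip line (263, 227, 33, 110) [498.9 151.9] [17.9 71.3] 12.24
band (263, 227, 33, 110) [487.6 202. ] [ 27.7 110.4] 12.24
strip line (161, 203, 18, 102) [561.6 147.4] [ 3.  61.8] 12.73
band (161, 203, 18, 102) [584.6 195. ] [ 4.7 95.7] 12.73
strip line (89, 137, 42, 144) [595.1 129.5] [ 7.9 79.5] 12.91
band (89, 137, 42, 144) [636.4 167.3] [ 12.3 123. ] 12.91
```

View pics/w2.png

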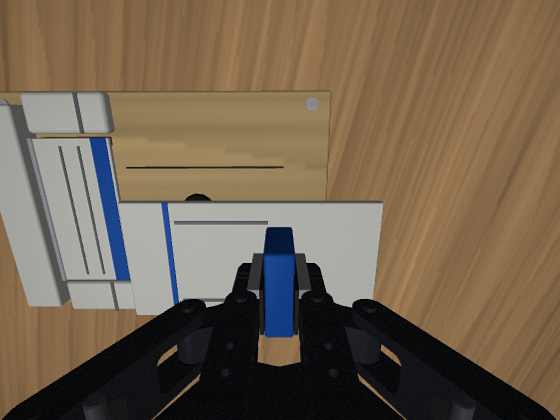

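The panel's blue band is fully in view (x 89–131, y 137–281). The strip is held level, with its nose corners at (118,203) and (138,314). Those corners will give the lateral offset.

Run:
```python
from h import *
c=dict(np.load('pics/w2.png.npz')); T=np.load('pics/T.npy'); p0=np.array([.50103,.13701]); a=np.radians(12.8)
h=np.array([np.cos(a),np.sin(a)]); n=np.array([-h[1],h[0]])
g=lambda u,z:(lambda d:np.round([d@h*1000,d@n*1000],1))(ray(c,u,z,T)[:2]-p0)
for u in((118,203),(138,315),(382,203),(375,314)): print('corner',u,g(u,.1144))
for u in((90,138),(103,138),(130,281),(118,281)): print('band',u,g(u,.032))
for u in((126,167),(283,167)): print('pencil',u,g(u,.018))
for q in((.630,.166),(.628,.1667)): d=np.array(q)-p0; print('bay',d@h,d@n)
```

```text
corner (118, 203) [ 85.3 -34.2]
corner (138, 315) [85.  35.3]
corner (382, 203) [-53.  -33.9]
corner (375, 314) [-56.   34.9]
band (90, 138) [144.  -61.2]
band (103, 138) [134.2 -61.2]
band (130, 281) [132.8  62.1]
band (118, 281) [143.4  62. ]
pencil (126, 167) [127.4 -36.7]
pencil (283, 167) [ -2.4 -36.5]
bay 0.13218770317077688 -0.0003035299566644076
bay 0.13039248841049939 0.0008221715865883991
```

Already centred and square to within 1 mm. The nose is about 47 mm short of the panel edge. I'll advance 38 mm while high, then lower onto the pad.

Emit:
move_arm(
  steps=[
    [[0.019, 0.0043, -0.02], 0, 0],
    [[0.0375, 0.0085, -0.04], 0, 0],
    [[0.0375, 0.0085, -0.06], 0, 0],
    [[0.0375, 0.0085, -0.07], 0, 0],
    [[0.0375, 0.0085, -0.075], 0, 0],
  ],
)

```text
t: 5.82
position: [0.5384, 0.1459, 0.047]
tcp_rot: [2.455, -1.959, -0.0]
wrist_force: [-0.3, 0.2, -0.8]
finger_gap: 0.157
```

Emit:
move_arm(
  steps=[
    [[0, 0, -0.004], 0, 0],
    [[0, 0, -0.008], 0, 0],
    [[0, 0, -0.012], 0, 0],
    [[0, 0, -0.016], 0, 0],
    [[0, 0, -0.016], 0, 0],
  ],
)

```text
t: 6.45
position: [0.5387, 0.1462, 0.0319]
tcp_rot: [-2.455, 1.959, -0.001]
wrist_force: [-1.8, 0.7, 5.9]
finger_gap: 0.151
```

```bash
python3 w.py w3.png; python3 -c "
from h import *
c=snap('side','s3.png'); a=c['color'][150:270,250:410]; b=np.load('pics/w3.png.npz')['color']
cv2.imwrite('pics/c3.png',np.vstack([cv2.resize(a,(400,300),interpolation=2),cv2.resize(b,(400,300))])[:,:,::-1])"
```

```text
6.45 [0.53870866 0.14619284 0.03189479] [ 5.55448289e-01  4.96450989e-01 -3.93446277e-01  3.16889227e-04
 -6.80270707e-01 -3.31639890e-01] [-1.80982858  0.70879383  5.93799547] 0.15053941269114848
tool y deg 12.837387648358396 tilt [ 6.39018847e-04  1.62000137e-04 -9.99999783e-01]
strip line (263, 227, 33, 110) [536.5 161.1] [17.9 71.3] 12.34
band (263, 227, 33, 110) [537.6 156.3] [17.  67.5] 12.34
strip line (161, 203, 18, 102) [599.4 156.7] [ 3.  61.9] 12.8
band (161, 203, 18, 102) [597.1 152.1] [ 2.9 58.6] 12.8
strip line (56, 151, 64, 200) [641.7 169.7] [ 12.8 122.2] 12.77
band (56, 151, 64, 200) [637.2 164.4] [ 12.1 115.7] 12.77
```

View pics/c3.png

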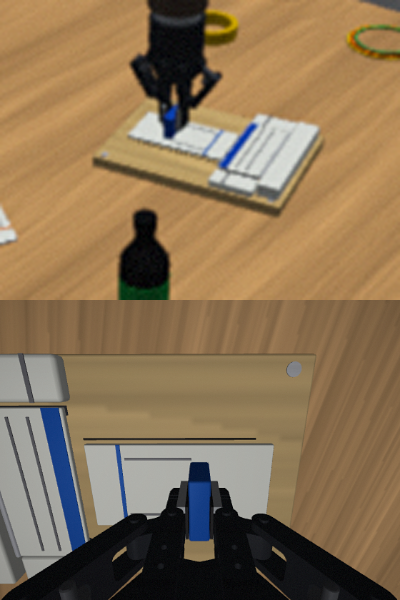

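The strip still sits unmoved in the grip, its nose about 8 mm before the band and its underside about 1.5 mm above the board, with the pad mostly down. Next I'll slide it in 33 mm slowly, in two halves.

Emit:
move_arm(
  steps=[
    [[0.003, 0.0007, -0.0005], 0, 0],
    [[0.0065, 0.0015, -0.0005], 0, 0],
    [[0.01, 0.0023, -0.0005], 0, 0],
    [[0.0135, 0.0031, -0.0005], 0, 0],
    [[0.016, 0.0036, -0.0005], 0, 0],
  ],
)

```text
t: 7.18
position: [0.5529, 0.1487, 0.0311]
tcp_rot: [2.452, -1.958, -0.003]
wrist_force: [-5.8, -1.3, 6.7]
finger_gap: 0.154
```

```bash
python3 w.py w4.png; python3 -c "
from h import *
c=snap('side','s4.png'); a=c['color'][150:270,250:410]; b=np.load('pics/w4.png.npz')['color']
cv2.imwrite('pics/c4.png',np.vstack([cv2.resize(a,(400,300),interpolation=2),cv2.resize(b,(400,300))])[:,:,::-1])"
```

```text
7.175 [0.55286472 0.14871029 0.03111985] [ 5.45473089e-01  5.17396901e-01 -3.53707001e-01 -4.72512305e-04
 -7.03710683e-01 -3.21861187e-01] [-5.80001963 -1.26353352  6.74776108] 0.1539552354209804
tool y deg 12.79123134110034 tilt [-0.0035937  -0.00182336 -0.99999188]
strip line (263, 227, 33, 111) [550.6 163.9] [17.9 71.9] 12.29
band (263, 227, 33, 111) [551.8 158.6] [16.8 67.7] 12.29
strip line (161, 202, 18, 103) [613.4 158.8] [ 3.  62.3] 12.7
band (161, 202, 18, 103) [611.  153.7] [ 2.8 58.6] 12.7
strip line (85, 153, 56, 186) [642.3 164.7] [ 12.9 111.8] 12.82
band (85, 153, 56, 186) [638.2 159.3] [ 12.1 105.3] 12.82
```

View pics/c4.png

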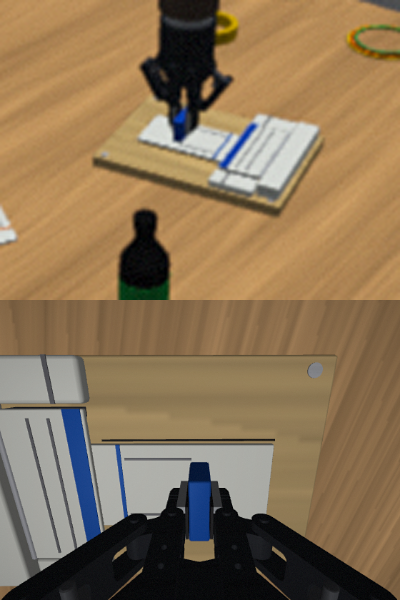

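The visible length ahead of the line shrank from 34 to 26 px, so the nose is about 6 mm under and the panel is still down. The roughly 6 N drag fits friction on the pad. I'll continue.

Emit:
move_arm(
  steps=[
    [[0.0035, 0.0008, 0], 0, 0],
    [[0.007, 0.0016, 0], 0, 0],
    [[0.0105, 0.0024, 0], 0, 0],
    [[0.0145, 0.0033, 0], 0, 0],
    [[0.017, 0.0039, 0], 0, 0],
  ],
)

```text
t: 7.9
position: [0.5697, 0.1525, 0.0312]
tcp_rot: [2.452, -1.957, -0.003]
wrist_force: [-6.5, -0.3, 7.7]
finger_gap: 0.153
```

Emit:
move_arm(
  steps=[
    [[0.001, 0, -0.001], 0, 0],
    [[0.001, 0, -0.002], 0, 0],
    [[0.001, 0, -0.003], 0, 0],
    [[0.001, 0, -0.003], 0, 0],
    [[0.001, 0, -0.003], 0, 0],
  ],
)

```text
t: 8.52
position: [0.5702, 0.1525, 0.0308]
tcp_rot: [2.453, -1.957, -0.003]
wrist_force: [-12.6, -1.7, 21.2]
finger_gap: 0.153
```

```bash
python3 w.py w5.png; python3 -c "
from h import *
c=snap('side','s5.png'); a=c['color'][160:250,270:390]; b=np.load('pics/w5.png.npz')['color']
cv2.imwrite('pics/c5.png',np.vstack([cv2.resize(a,(400,300),interpolation=2),cv2.resize(b,(400,300))])[:,:,::-1])"
```

```text
8.525 [0.57022318 0.15254115 0.03079872] [ 5.35495638e-01  5.40527800e-01 -3.07924875e-01 -1.08806230e-04
 -7.26748184e-01 -3.11414137e-01] [-12.6032579   -1.7072111   21.19592583] 0.1529957219230918
tool y deg 12.834101462785316 tilt [-0.00382484 -0.0021853  -0.9999903 ]
strip line (158, 345, 18, 18) [625.2 230.8] [17.3  4.1] 54.58
band (158, 345, 18, 18) [623.  221.5] [16.2  3.9] 54.58
strip line (263, 227, 33, 110) [567.7 167.4] [17.8 71.3] 13.19
band (263, 227, 33, 110) [569.  161.9] [16.8 67. ] 13.19
strip line (162, 203, 17, 102) [630.5 162.8] [ 2.3 61.7] 12.81
band (162, 203, 17, 102) [628.  157.6] [ 2.1 58. ] 12.81
strip line (123, 153, 47, 168) [642.8 158. ] [12.9 98.7] 12.78
band (123, 153, 47, 168) [639.6 153.1] [12.1 92.7] 12.78
```

View pics/c5.png

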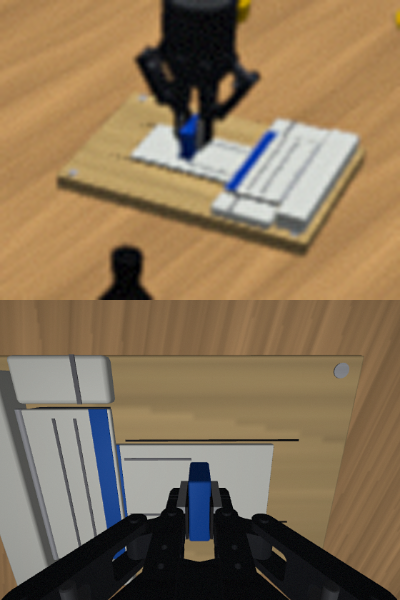

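Emit:
move_arm(
  steps=[
    [[0, 0, 0], 0, 0],
    [[0, 0, 0], 0, 0],
    [[0, 0, 0], 0, 0],
    [[0, 0, 0], 0, 0],
    [[0, 0, 0], 0, 0],
  ],
)

```text
t: 9.25
position: [0.5702, 0.1525, 0.0308]
tcp_rot: [2.453, -1.957, -0.003]
wrist_force: [-12.1, -0.9, 22.0]
finger_gap: 0.15
```

```bash
python3 -c "
from rig import *
s=read_state(); print(s['t'],s['position'],s['wrist_force'],s['finger_gap'],abs(s['joint_vel']).max()); print(job_done())"
```

```text
9.25 [0.57022938 0.1525397  0.03081553] [-12.1346143   -0.9019719   21.99002395] 0.15026729482122048 0.0016104336903975968
the job is handed in; nothing more can be done
None
```

I gripped the blue strip by its bar and lowered it onto the sprung pad just short of the panel. With the pad pushed nearly flat, I slid the nose under the panel until the blue line met its front edge. I then pressed the strip down and handed the job in at about 9.3 s, still holding it.

- **Depth and alignment:** the nose is about 24 mm under the panel. The strip measured within about 1 mm of centre before it was lowered, and within about 0.1° of square to the panel at the end.
- **Pressing:** the downward push is about 22 N, well above the 8 N needed to push the pad flush. The tool has stopped at the height expected for the strip lying flat on the board, and everything is at rest.
- **Panel and other items:** the panel looked down in both the side and wrist views, though I had no direct reading of its angle. I touched nothing else.
- **Side force:** about 12 N of friction against the sliding direction stayed on the wrist during the hold, but the pose stayed steady. No check failed or disagreed by more than a few mm.

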